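# Load a roller carrier on the sample feeder's gravity rail

## Task

Take the orange sample carrier by its slanted tab and hang its two rollers on the raised half of the feeder's sloping bar, then let go so that it rolls down by itself to rest against the red stop. Then draw the keeper bolt toward the robot, fully home, so that it crosses the bar behind the parked carrier. Leave the blue carrier and the other things on the bench alone.

Things in the scene. Friction and masses are not known exactly. Their poses are not given: they have to be found in the camera images.
- orange: Loose orange sample carrier, ~0.28 kg, standing on the bench, yaw within 0.3 rad of 0, maybe swapped in place with the blue one. Origin: centre of the foot block's underside; y along its 100 mm length, x across, z up. Seen along y a C open to +x (away from the robot): aluminium foot block x -26..35, z 0..24 mm; cheek plate x -20..-14, z 24..107; rollers and tab above.
- orange_tab (a point): Grip point mid-tab, at (-37, 0, 132) mm in carrier axes. The tab is a plate 8 mm thick, 100 mm wide in y, rising 55 mm from (x -17, z 103) on the cheek, leaning 35 degrees from vertical to -x (top at x -49, z 148). Grip it across its thickness, fingers pointing along the plate: (0.574, 0, -0.819) in carrier axes. This point is 35 mm up the plate. Axes as orange.
- orange_roller (a point): Axle centre of one of the two free-turning flanged rollers, at (0, 28, 87) mm in carrier axes; the other is at y -28. Axles along x. Tread radius 12, 15 mm wide; flange radius 19 (lowest at z 68), flanges out to x -11 and +11. To hang: rollers above the bar, foot block below it, move toward carrier +x, then lower the treads onto the bar.
- orange_hub (a point): Point at (0, 0, 69) mm in carrier axes, midway between the rollers and 6 mm under their treads: the bar's axis passes through it when the carrier hangs. A hung carrier stays level across the bar and takes the bar's slope along y. Held by the tab it can pivot in the jaws if gripped lightly or swung fast: grip firmly, carry smoothly. Axes as orange.
- blue: The other carrier, same shape and size in blue, to be left standing. Origin and axes as for the orange one.
- feeder: Fixed feeder stand, yaw within 0.12 rad of 0. Origin at bench level under the bar's centre; y along the bar toward its raised end, x away from the robot, z up. Dark base plate 12 mm thick, x -45..135, y -215..215 mm. Steel bar 12 mm diameter over x = 0, falling 9 degrees toward -y, axis at z 190 at y = 0. Grey posts 30 x 20 mm carry it from below at y = -188 and +188.
- rail_load (a point): Point on the bar's axis in its raised half, 90 mm up the bar from the centre: a good place for orange_hub when hanging the carrier. Released here it rolls down by itself at about 0.2 m/s. Axes as feeder.
- rail_home (a point): Point on the bar's axis where orange_hub lies when the carrier is parked, 123 mm down the bar from its centre. The red stop's face is 47 mm further down; the stop is 50 mm wide in x and reaches from 16 mm below to 40 mm above the bar's axis. Axes as feeder.
- keeper (a joint): Keeper bolt travel in m: 0 = drawn back (open), 0.045 = fully home across the bar. It slides along feeder -x (toward the robot), stays where left, and needs about 2 N. Starts at 0 to 0.010.
- keeper_knob (a point): Grip point on the bolt's orange upright handle: a vertical round pin 16 mm in diameter rising 45 mm above the bolt's axis, topped by a 20 mm ball; this point is 30 mm above the axis. When open it is 115 mm beyond the bar (feeder +x). Can be gripped from above. Moves with the bolt. Axes as feeder.
- keeper_tip (a point): Tip of the keeper bolt, a 10 mm steel rod along feeder x running back through an aluminium guide post (48 to 60 mm beyond the bar) to its handle. Its axis is 16 mm above the bar's axis, 62 mm up the bar from rail_home. The tip is 30 mm beyond the bar when open, 15 mm on the robot's side when home. Axes as feeder.
- dish: Bystander: low glass dish 90 mm wide in front of the feeder, 18 mm high. Origin at its underside.
- jar: Bystander: amber jar 66 mm wide, 85 mm high, behind the feeder's raised end. Origin at its underside.
- case: Bystander: dark red flat case 90 x 160 x 22 mm at the right. Origin at its underside.
- driver: Bystander: green-handled screwdriver 170 mm long at the front right.
- wood: Bystander: light wooden block 70 x 120 x 45 mm at the left, behind the carriers. Origin at its underside.
- mouse: Bystander: black computer mouse 105 x 60 x 30 mm at the front left. Origin at its underside.

How it is judged (in metres and radians):
On the way, in this order (a step that is already met when the one before it is completed fails the run):
1. the orange carrier hangs on the raised half of the bar, let go (x of orange_hub in the frame of feeder between -0.006 and 0.006 m and y of orange_hub in the frame of feeder above 0 m and z of orange_hub in the frame of feeder above 0.18 m and contact force between orange and feeder above 1 N and contact force between orange and the fingers below 0.1 N), for 0.04 s.
2. it has rolled down untouched and rests against the stop, with the keeper still open (distance between orange_hub and rail_home below 0.008 m and linear speed of orange below 0.03 m/s and contact force between orange and the fingers below 0.1 N and value of joint keeper below 0.02 m), for 0.2 s.
3. the keeper bolt is fully home (value of joint keeper above 0.04 m), for 0.1 s.
At the end, for the whole second after the job is handed in: The orange carrier hangs at rest on the bar against the red stop (orange_hub within 10 mm of rail_home, within 0.35 rad of upright), the keeper bolt is at least 40 of its 45 mm home, and the blue carrier still stands within 30 mm of where it was (distance between orange_hub and rail_home below 0.01 m and angle between orange's own z axis and vertical below 0.35 rad and linear speed of orange below 0.02 m/s and value of joint keeper above 0.04 m and distance of blue from where it was at the start of the episode below 0.03 m and angle between blue's own z axis and vertical below 0.15 rad); the robot touches nothing.
It fails at once if the blue carrier is knocked over or shifted by more than 30 mm (distance of blue from where it was at the start of the episode above 0.03 m or angle between blue's own z axis and vertical above 0.3 rad).
It fails at once if another bystander is shifted by more than 30 mm (distance of any of dish, jar, case, driver, wood, mouse from where it was at the start of the episode above 0.03 m).
It fails at once if the hung carrier is pushed along by the gripper below the middle of the bar (y of orange_hub in the frame of feeder below -0.03 m and distance between orange_hub and rail_home below 0.12 m and contact force between orange and feeder above 1 N and contact force between orange and the fingers above 3 N).
It also fails if it takes over 58 s, if anything falls off the work surface, if the arm or the gripper's body presses on something with over 40 N, if the wrist force passes 120 N, or if a joint passes its speed limit or range.

## Robot

A 6-joint arm with a two-finger parallel gripper is mounted at the origin on the work surface. World frame = base frame: x ahead of the robot, y to its left, z up, the work surface at z = 0. Lengths are in mm, angles in degrees, forces in N, time in s.
With the tool pointing down it reaches from about 300 to 850 mm from the base axis. Payload 4.2 kg.
Tool frame: the origin (TCP) lies between the finger pads; the fingertips stand 19 mm ahead of it and the grasp point (between the pads) is the TCP (env.tips_ahead is the distance from the TCP to the fingertips, in mm); z points along the fingers, y is the direction in which the jaws open and shut (so a half turn about z gives the same grasp; the last joint's range is limited). The gripper opens to 91 mm and grips with 3 to 60 N. Pads are 32 mm wide; open, the fingers measure 118 mm over their backs; the gripper's body (76 mm by 178 mm) begins 60 mm behind the grasp point.
Start: joints at [66.635, 18.312, 89.639, -0, 72.044, -1.146], TCP at [217.441, 532.316, 232.976] pointing down, gripper open.
Joint ranges: [-177.97, 177.97], [-48.28, 115.42], [12.27, 149.76], [-77.06, 257.06], [2.81, 150.46], [-146.56, 146.56]. Speed limits (degrees/s): [147.25, 147.25, 180, 180, 180, 180].

## Interface

Orientations are given as [roll, pitch, yaw] about the fixed x, y, z axes, in that order (R = Rz(yaw) Ry(pitch) Rx(roll)).
In Python, from workcell import telemetry, viewer, job_done, env gives the robot as it stands. The module is installed in compiled form; this text tells all that it offers.
- The arm moves only by the shell command python3 -m jog 'ROWS' [FORCE]. ROWS is JSON, a list of rows, each a list of 3 entries, a list of its own where there are three numbers: the shift along the tool's x, y, z in cm, then the turn about the tool's z in degrees, then the opening, from 0 (shut) to 1 (fully open). A call has 1 to 10 rows; each row shifts and turns the pose as measured when the row begins, along the tool's axes as they then stand; what a row does not reach is not made up. A row lasts 1/8 s, in which the tool goes at most 62.5 mm and 10.7 degrees, less where a joint would pass 70% of its speed; a pose out of reach is approached as far as the arm can. A call is refused whole if a number of a shift passes 6.25 or a number of a turn 10.7, either way. A call with a gripper value outside its range is refused whole. The fingers move at their own pace and stop on an object; FORCE is the grip in N (left out, the last holds). Time passes only in rows, so rows that do not move let the fingers close. It gives the time, the measured TCP pose, the force and the opening at its end, in the units of the state.
- telemetry.state(): the state, without advancing time (a new reading comes with each control period).
- viewer.grab_frame(name): name is "scene" or "top" or "wrist"; returns a dict with "color" (420x560x3 uint8, red, green, blue), "K" (3x3 intrinsics, pixels), "k1" (the pictures are not rectified: a ray, as slopes to the right and down, at radius r is drawn at 1 + k1 r^2 times it, then the intrinsics apply), "rvec" (rotation vector, rad) and "tvec" (3), from world to camera coordinates, as OpenCV has them. Camera axes: x right, y down, z forward; pixel columns grow to the right and rows downward; lengths in mm; the calibration is good to about 2 mm. A picture is of the moment at which its call begins. There is no depth.
- job_done(): hands the job in, once; it reports no verdict.
The state is a dict: "time_s": time; "qpos": joint angles; "qvel": joint speeds; "effort": joint torques, N m; "ee_pos": TCP position; "ee_rot": TCP orientation; "force": force on the tool from outside, world axes, zero at the start; "torque": the same for the moment, N m; "gripper_width": finger opening in mm.
Only numpy, scipy, OpenCV 4.12 (cv2) and the standard library are available. Lean on these libraries where they do the work, as an engineer would, in place of code of your own. Each camera call takes 0.05 s, during which the arm holds its last target. There are 200 camera calls.

## Working session

There is one attempt and no reset: what is moved stays moved. The work goes in short steps, Python scripts to look and compute and a shell command to move; the robot and the scene stay as the last step left them, time stands still between calls to the robot, and variables do not carry over. Pictures are saved under pics/ and viewed, about 8 in all and at most 12, crops included, and the job is handed in when it is done.

```bash
mkdir -p pics; cat > h.py <<'E'
import numpy as np, cv2, json, pickle
from scipy.spatial.transform import Rotation as R
from workcell import telemetry, viewer, job_done, env
def grab(n,f=None):
    d=viewer.grab_frame(n)
    if f: cv2.imwrite(f'pics/{f}.png',d['color'][:,:,::-1]); pickle.dump(d,open(f'pics/{f}.pkl','wb'))
    return d
def load(f): return pickle.load(open(f'pics/{f}.pkl','rb'))
def cam(d):
    return np.array(d['K'],float),float(d['k1']),cv2.Rodrigues(np.array(d['rvec'],float))[0],np.array(d['tvec'],float).ravel()
def proj(d,P):
    K,k1,Rm,t=cam(d); p=np.atleast_2d(P)@Rm.T+t; s=p[:,:2]/p[:,2:]
    s=s*(1+k1*(s**2).sum(1,keepdims=True)); return s@K[:2,:2].T+K[:2,2]
def ray(d,uv):
    K,k1,Rm,t=cam(d)
    s=cv2.undistortPoints(np.array([[uv]],float),K,np.array([k1,0,0,0.]))[0,0]
    return -Rm.T@t, Rm.T@np.array([s[0],s[1],1])
def onz(d,uv,z):
    o,v=ray(d,uv); return o+v*(z-o[2])/v[2]
def tri(obs):
    A=0;b=0
    for d,uv in obs:
        o,v=ray(d,uv); v=v/np.linalg.norm(v); M=np.eye(3)-np.outer(v,v); A=A+M; b=b+M@o
    return np.linalg.solve(A,b)
E
python3 - <<'E'
from h import *
a=grab('scene','s0');b=grab('top','t0')
print(a['K'],a['k1'],-cam(a)[2].T@cam(a)[3],-cam(b)[2].T@cam(b)[3],telemetry.state(),env.tips_ahead)
E
```

```text
[[411.04068379   0.         275.64490623]
 [  0.         411.04068379 204.58609088]
 [  0.           0.           1.        ]] -0.1115742022179202 [1185.27619378 -189.94497426 1001.09954528] [ 347.456842     -7.96856864 1638.41272879] {'time_s': 0.1, 'qpos': array([ 6.66364271e+01,  1.83473432e+01,  8.96991102e+01, -1.99508075e-04,
        7.20413911e+01, -1.14417173e+00]), 'qvel': array([ 0.02414861, -0.06868837, -0.16237853, -0.02976385, -0.09176864,
       -0.01863153]), 'effort': array([ 9.93294816e-04, -4.13327694e+01, -2.32508504e+01,  7.30670756e-02,
        4.21552069e-02, -6.73682575e-05]), 'ee_pos': array([217.26166107, 531.93554933, 232.21274679]), 'ee_rot': array([-1.79912169e+02, -1.56444339e-03,  1.57780659e+02]), 'force': array([ 0.29114366,  0.96181877, -0.04589544]), 'torque': array([ 0.02230704, -0.01332576, -0.02876095]), 'gripper_width': 91.1768798032672} 19.0
```

View pics/s0.png

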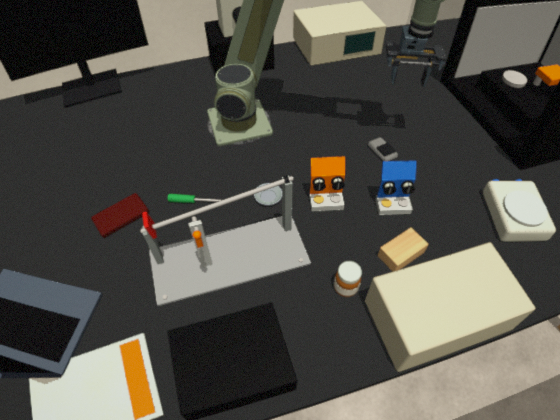

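View pics/t0.png

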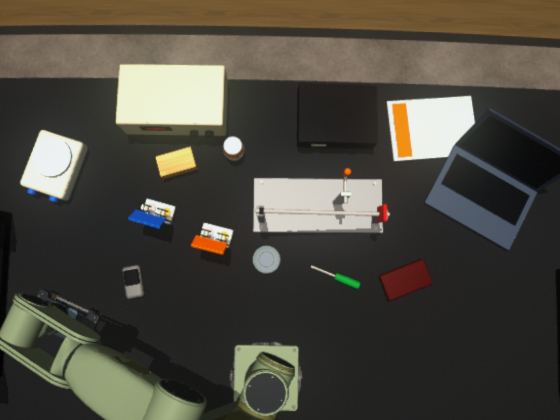

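The scene picture shows the orange carrier at (327,185), the blue at (397,188) and the feeder with the bar from (148,222) to (290,185). In the top picture, orange is at (213,238) and the feeder plate spans (253..383, 178..233). I'll zoom in to pick out the features.

```bash
python3 - <<'E'
from h import *
def crop(f,x,y,w,h,s): 
    im=cv2.imread(f'pics/{f}.png')[y:y+h,x:x+w]; im=cv2.resize(im,None,fx=s,fy=s,interpolation=cv2.INTER_CUBIC)
    im=cv2.convertScaleAbs(im,alpha=1.2,beta=20)
    for k in range(0,w,10): cv2.putText(im,str(x+k),(k*s,7),0,.28,(0,255,255),1); cv2.line(im,(k*s,8),(k*s,12),(0,255,255),1)
    for k in range(10,h,10): cv2.putText(im,str(y+k),(0,k*s+3),0,.28,(0,255,255),1)
    return im
a=crop('s0',140,170,160,132,3); b=crop('s0',300,148,60,66,5)   # 480x396, 300x330
c=crop('t0',245,165,150,75,3); d=crop('t0',185,215,55,45,5)     #450x225, 275x225
o=np.zeros((600,800,3),np.uint8)
o[:396-0,:480]=a[:396]; o[:330,490:790]=b; 
o[600-200:,:450]=c[:200]; o[600-225:,500:775]=d
cv2.imwrite('pics/z0.png',o)
E
```

```text
(no output)
```

View pics/z0.png

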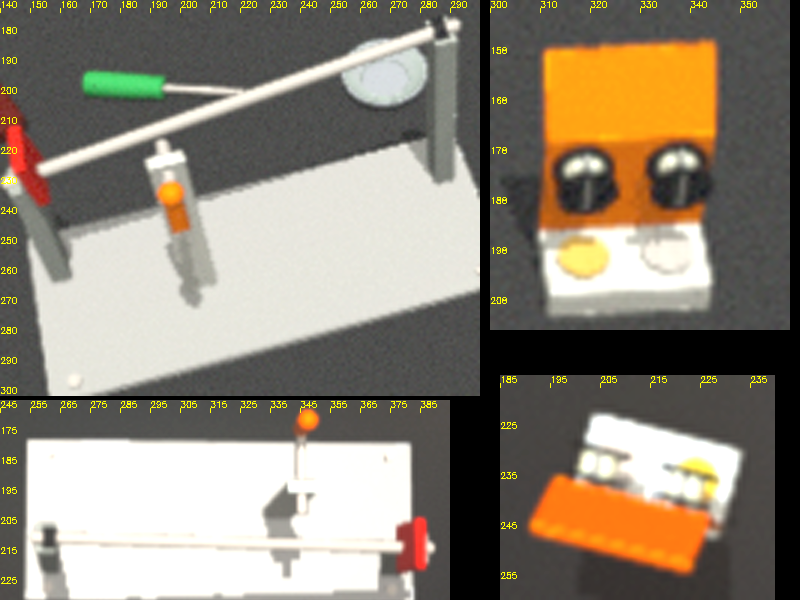

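Scene and top crops give tab corners (311,158)/(345,156) and (191,246)/(223,254), foot corners, the bar line, plate corners, and the knob ball at (196.7,234.3) and (347.7,171.7). Next is a fit of the poses.

```bash
cat >> h.py <<'E'
from scipy.optimize import least_squares
def pose(p,P):
    c,s=np.cos(p[2]),np.sin(p[2]); P=np.atleast_2d(P); return np.c_[p[0]+c*P[:,0]-s*P[:,1],p[1]+s*P[:,0]+c*P[:,1],P[:,2]]
U=np.array([0,np.cos(np.radians(9)),np.sin(np.radians(9))])
def bar(s): return np.array([0,0,190])+s*U
E
cat > fit0.py <<'E'
from h import *
a,b=load('s0'),load('t0')
O=[(a,(-50,-50,148),(311,158.4)),(a,(-50,50,148),(345.2,156.4)),(a,(35,-50,0),(311.6,211)),(a,(35,50,0),(344,209.6)),
(b,(-52,50,146),(191,246)),(b,(-52,-50,146),(223,254.4)),(b,(35,50,24),(204,223)),(b,(35,-50,24),(233.4,230.4))]
f=lambda p:np.concatenate([proj(d,pose(p,P))[0]-uv for d,P,uv in O])
r=least_squares(f,[350,100,0]);print('orange',r.x.round(3),r.fun.round(1))
L=[(b,(265,212),(376.7,214)),(a,(155,226.7),(281.7,182.3))]
F=[(b,(135,215,12),(254,178.3)),(b,(135,-215,12),(382,180))]
def ln(d,q0,q1,x): 
    e=np.subtract(q1,q0).astype(float);e/=np.linalg.norm(e);return (x-q0)@np.array([-e[1],e[0]])
def g(p):
    o=[proj(d,pose(p,P))[0]-uv for d,P,uv in F]
    for d,q0,q1 in L: o.append(ln(d,q0,q1,proj(d,pose(p,[bar(-140),bar(150)]))))
    for d,uv in ((a,(196.7,234.3)),(b,(347.7,171.7))):
        k=bar(-61)+[115-p[3],0,16+50]; o.append(proj(d,pose(p,k))[0]-uv)
    return np.concatenate(o)
q=least_squares(g,[450,-60,0,3]);print('feeder',q.x.round(3),q.fun.round(1))
p,f=r.x,q.x
print('tab',pose(p,(-37,0,132)),'hub',pose(p,(0,0,69)),'load',pose(f,bar(90)),'knob ball tri',tri([(a,(196.7,234.3)),(b,(347.7,171.7))]))
E
python3 fit0.py
```

```text
orange [ 4.54306e+02  1.73224e+02 -2.35000e-01] [-1.  -1.  -1.2 -0.6 -1.1  0.4 -1.2  0.1 -1.1 -0.2 -1.  -0.3 -1.  -1.2
 -0.9 -1. ]
feeder [ 5.18346e+02 -1.65223e+02  9.00000e-03 -2.14000e-01] [-0.2 -0.5 -0.1 -0.8 -0.2 -1.1 -1.3 -1.4 -0.9 -1.  -0.8 -1.2]
tab [[418.32195768 181.83383914 132.        ]] hub [[454.30637692 173.22445056  69.        ]] load [[517.55594353 -76.33503819 204.07910185]] knob ball tri [ 632.18300248 -225.44470616  240.15290567]
```

```bash
python3 -m jog; python3 -m jog --help | head -20; python3 - <<'E'
from h import *
print(telemetry.state()['time_s'], [x for x in dir(env) if x[0]!='_'])
E
```

```text
0.1 ['Unreachable', 'tips_ahead']invalid input
invalid input: not JSON, or not a number
```

```bash
cat >> h.py <<'E'
def st():
    s=telemetry.state(); return s,np.array(s['ee_pos']),R.from_euler('xyz',s['ee_rot'],degrees=True)
def show():
    s,p,r=st(); m=r.as_matrix(); z=m[:,2]; y=m[:,1]
    print('t',round(s['time_s'],2),'p',p.round(1),'tilt',np.degrees(np.arccos(-z[2])).round(2),'tilthead',np.degrees(np.arctan2(z[1],z[0])).round(1),'jawhead',np.degrees(np.arctan2(y[1],y[0])).round(1),'w',round(s['gripper_width'],1),'F',np.round(s['force'],1),'q',np.round(s['qpos'],1))
def plan(target,turn,n,op):
    s,p,r=st(); d=(np.array(target,float)-p)/n; out=[]
    for i in range(n):
        b=r*R.from_euler('z',turn*i/n,degrees=True)
        out.append([list(map(float,np.round(b.inv().apply(d)/10,2))),round(turn/n,1),op])
    print(json.dumps(out).replace(' ',''))
E
python3 - <<'E'
from h import *
show(); plan(pose([454.3,173.2,-.235],(-40,0,215))[0],81.3,8,1)
E
```

```text
t 0.1 p [217.3 531.9 232.2] tilt 0.09 tilthead -113.2 jawhead 67.8 w 91.2 F [ 0.3  1.  -0. ] q [66.6 18.3 89.7 -0.  72.  -1.1]
[[[-3.94,-3.11,0.22],10.2,1],[[-4.43,-2.36,0.22],10.2,1],[[-4.78,-1.54,0.22],10.2,1],[[-4.98,-0.68,0.22],10.2,1],[[-5.02,0.21,0.22],10.2,1],[[-4.9,1.09,0.22],10.2,1],[[-4.63,1.94,0.22],10.2,1],[[-4.21,2.73,0.22],10.2,1]]
```

```bash
python3 -m jog '[[[-3.9,-3.1,0.1],10.2,1],[[-4.4,-2.4,0.1],10.2,1],[[-4.8,-1.5,0.1],10.2,1],[[-5,-0.7,0.1],10.2,1],[[-5,0.2,0.1],10.2,0.8],[[-4.9,1.1,0.1],10.2,0.65],[[-4.6,1.9,0.1],10.2,0.55],[[-4.2,2.7,0.1],10.2,0.55]]'; python3 - <<'E'
from h import *
show(); plan(pose([454.3,173.2,-.235],(-40,0,190))[0],0,2,.55); grab('wrist','w1')
E
```

```text
time_s: 1.1
ee_pos: [410.1, 170.5, 221.5]
ee_rot: [-179.9, 0.3, 73.9]
force: [0.1, -0.2, 0.1]
gripper_width: 54.7
t 1.1 p [410.1 170.5 221.5] tilt 0.29 tilthead -120.4 jawhead -16.1 w 54.7 F [ 0.1 -0.2  0.1] q [ 21.2   7.1 106.4  -0.2  66.7  37.4]
[[[0.66,0.09,1.57],0.0,0.55],[[0.66,0.09,1.57],0.0,0.55]]
```

View pics/w1.png

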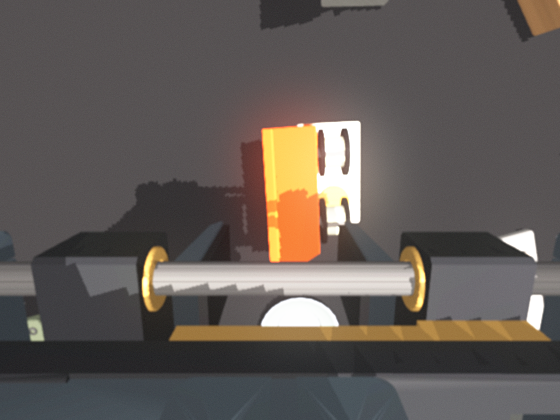

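The wrist view shows the tab's upper left corner at (264,129) and upper right at (316,126), with foot corners at (359,122) and (359,222). I'll refine the orange pose with these.

```bash
python3 - <<'E'
from h import *
d=load('w1'); b=load('t0')
W=[((-52,50,146),(264,129)),((35,50,24),(359,122)),((35,-50,24),(359,222))]
p0=[454.3,173.2,-.235]
print([proj(d,pose(p0,P))[0].round(1) for P,_ in W])
r=least_squares(lambda p:np.concatenate([proj(d,pose(p,P))[0]-uv for P,uv in W]),p0);print(r.x.round(3),r.fun.round(1))
plan(pose(r.x,(-40,0,140))[0],-2,3,.55)
E
```

```text
[array([261.9, 127.1]), array([360.8, 120.3]), array([360.2, 221.4])]
[ 4.53846e+02  1.71981e+02 -2.42000e-01] [-1.8 -0.4  2.  -0.   0.7  0.9]
[[[0.56,-0.07,2.71],-0.7,0.55],[[0.56,-0.06,2.71],-0.7,0.55],[[0.56,-0.06,2.71],-0.7,0.55]]
```

```bash
python3 -m jog '[[[0.6,-0.1,2.7],-0.7,0.55],[[0.6,-0.1,2.7],-0.7,0.55],[[0.5,0,2.6],-0.7,0.55],[[0,0,0],0,0.37],[[0,0,0],0,0.37]]' 5; python3 - <<'E'
from h import *
show()
E
```

```text
time_s: 1.78
ee_pos: [415.8, 180.3, 139.5]
ee_rot: [179.9, 0.5, 75.4]
force: [-0.6, -0.4, 1.0]
gripper_width: 34.3
t 1.77 p [415.8 180.3 139.5] tilt 0.53 tilthead -92.9 jawhead -14.6 w 34.3 F [-0.6 -0.4  1. ] q [ 22.3  12.6 112.8  -0.6  54.9  37.2]
```

```bash
python3 -m jog '[[[0,0,0],-4,0.37],[[0,0,0],-4,0.37],[[0,0,0],-4,0.37],[[0,0,0],-4,0.37],[[0,0,0],-4,0.37],[[0,0,0],-4,0.37],[[0,0,0],-4,0.37],[[0,0,0],-4,0.37]]'; python3 - <<'E'
from h import *
show()
E
```

```text
time_s: 2.78
ee_pos: [418.8, 181.5, 149.0]
ee_rot: [179.4, 0.5, 108.5]
force: [0.4, -0.9, -0.4]
gripper_width: 33.6
t 2.77 p [418.8 181.5 149. ] tilt 0.79 tilthead -17.2 jawhead 18.5 w 33.6 F [ 0.4 -0.9 -0.4] q [ 22.3  11.8 112.2  -0.6  55.4   4.2]
```

```bash
python3 -m jog '[[[0,0,0],0,0.7],[[0,0,0],0,0.7],[[0,0,-4],0,0.7],[[0,0,-6],0,0.8],[[0,0,-6],0,0.8]]'; python3 - <<'E'
from h import *
show()
a=grab('scene','s2');b=grab('top','t2');w=grab('wrist','w2')
o=np.zeros((600,800,3),np.uint8)
def crop(d,x,y,w,h,s):
    im=d['color'][y:y+h,x:x+w,::-1]; im=cv2.resize(im,None,fx=s,fy=s,interpolation=cv2.INTER_CUBIC)
    for k in range(0,w,10): cv2.putText(im,str(x+k),(k*s,7),0,.28,(0,255,255),1)
    for k in range(10,h,10): cv2.putText(im,str(y+k),(0,k*s+3),0,.28,(0,255,255),1)
    return im
o[:400,:350]=crop(a,295,140,70,80,5); o[400:600,:300]=crop(b,185,215,60,40,5)[:200]
o[:315,370:790]=cv2.resize(w['color'][:,:,::-1],(420,315))
cv2.imwrite('pics/z2.png',o)
E
```

```text
time_s: 3.4
ee_pos: [414.8, 181.5, 311.6]
ee_rot: [179.7, 0.5, 108.2]
force: [1.6, 0.0, 0.1]
gripper_width: 72.9
t 3.4 p [414.8 181.5 311.6] tilt 0.54 tilthead -41.9 jawhead 18.2 w 72.9 F [1.6 0.  0.1] q [22.5  4.5 96.2 -0.5 79.1  4.4]
```

View pics/z2.png

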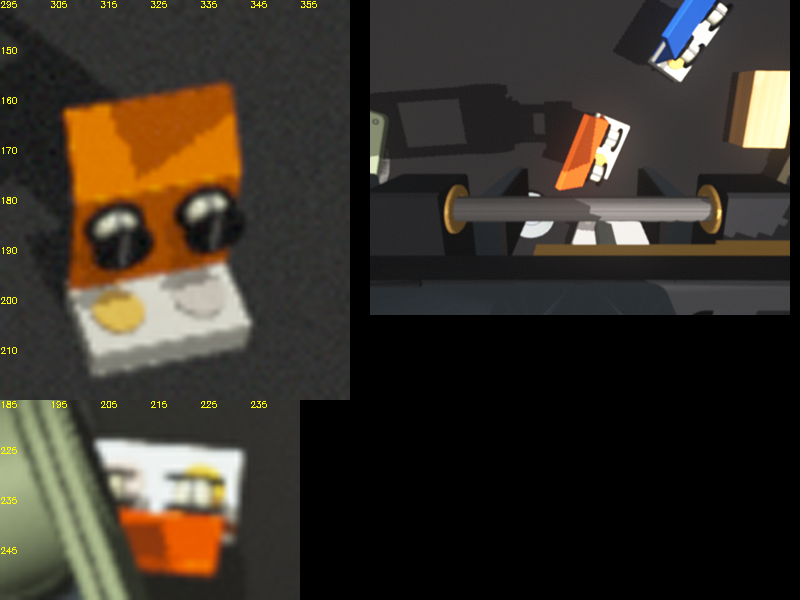

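The composite shows orange turned only to about -3°. In the scene, tab corners are (308,161.6)/(341.2,156.4) and foot corners (313.4,215.4)/(344.6,209.4). I'll fit and repeat the turn.

```bash
python3 - <<'E'
from h import *
a,w,b=load('s2'),load('w2'),load('t2')
O=[(a,(-50,-50,148),(309,162.6)),(a,(-50,50,148),(342.2,157.4)),(a,(35,-50,0),(314.4,216.4)),(a,(35,50,0),(345.6,210.4)),
(w,(-52,50,146),(290.7,152)),(w,(35,50,24),(345.3,169.3)),(b,(35,-50,24),(234.7,226))]
r=least_squares(lambda p:np.concatenate([proj(d,pose(p,P))[0]-uv for d,P,uv in O]),[450,180,0]);print(r.x.round(3),r.fun.round(1))
plan(pose(r.x,(-40,0,137))[0],18.2-np.degrees(r.x[2]),4,.55)
E
```

```text
[ 4.62690e+02  1.68593e+02 -8.50000e-02] [-1.6 -0.8 -1.7 -0.8 -2.2 -0.9 -2.  -0.4 -1.5 -1.2  4.   0.5 -1.9 -1.6]
[[[-0.26,0.01,4.41],5.8,0.55],[[-0.26,0.03,4.41],5.8,0.55],[[-0.25,0.06,4.41],5.8,0.55],[[-0.24,0.09,4.41],5.8,0.55]]
```

```bash
python3 -m jog '[[[-0.3,0,4.4],5.8,0.6],[[-0.3,0,4.4],5.8,0.6],[[-0.2,0.1,4.4],5.8,0.55],[[-0.2,0.1,4.3],5.8,0.55],[[0,0,0.1],0,0.35],[[0,0,0.1],0,0.35]]' 5; python3 - <<'E'
from h import *
show()
E
```

```text
time_s: 4.3
ee_pos: [421.2, 171.0, 129.0]
ee_rot: [179.3, 0.2, 84.3]
force: [1.6, -1.8, 10.0]
gripper_width: 34.6
t 4.3 p [421.2 171.  129. ] tilt 0.75 tilthead -18.8 jawhead -5.7 w 34.6 F [ 1.6 -1.8 10. ] q [ 21.   13.  114.   -0.6  52.4  27. ]
```

```bash
python3 -m jog '[[[0,0,-0.5],0,0.37],[[0,0,0],-4,0.36],[[0,0,0.1],-4,0.36],[[0,0,0.1],-4,0.36],[[0,0,0.1],-4,0.36],[[0,0,0.1],-4,0.36],[[0,0,0.1],-4,0.36]]'; python3 - <<'E'
from h import *
show()
E
```

```text
time_s: 5.18
ee_pos: [424.7, 173.5, 140.4]
ee_rot: [178.5, 0.3, 109.3]
force: [0.3, -0.4, -0.2]
gripper_width: 33.0
t 5.17 p [424.7 173.5 140.4] tilt 1.59 tilthead 6.7 jawhead 19.3 w 33.0 F [ 0.3 -0.4 -0.2] q [ 21.1  12.2 113.2  -0.5  53.1   2. ]
```

```bash
python3 -m jog '[[[0,0,0],0,0.6],[[0,0,-1],0,0.7],[[0,0,-6],0,0.7],[[0,0,-6],0,0.7],[[0,2,-6],1,0.7],[[-1,5,-3],1,0.7],[[-1,5,-3],1,0.7],[[-1,5,-2],1,0.7],[[-1,5,-1],1,0.7],[[-1,5,0],1,0.7]]'; python3 - <<'E'
from h import *
show()
a=grab('scene','s3');b=grab('top','t3')
o=np.zeros((600,800,3),np.uint8)
def crop(d,x,y,w,h,s):
    im=d['color'][y:y+h,x:x+w,::-1]; im=cv2.resize(im,None,fx=s,fy=s,interpolation=cv2.INTER_CUBIC)
    for k in range(0,w,10): cv2.putText(im,str(x+k),(k*s,7),0,.28,(0,255,255),1)
    for k in range(10,h,10): cv2.putText(im,str(y+k),(0,k*s+3),0,.28,(0,255,255),1)
    return im
o[:400,:350]=crop(a,295,140,70,80,5); o[400:600,:300]=crop(b,185,215,60,40,5)[:200]
o[:315,370:790]=cv2.resize(a['color'][:,:,::-1],(420,315))
cv2.imwrite('pics/z3.png',o)
E
```

```text
time_s: 6.42
ee_pos: [688.7, 200.5, 453.3]
ee_rot: [177.3, -0.1, 102.9]
force: [0.8, 0.5, 0.1]
gripper_width: 63.9
t 6.42 p [688.7 200.5 453.3] tilt 2.74 tilthead 14.9 jawhead 12.9 w 63.9 F [0.8 0.5 0.1] q [ 15.3  30.7  39.1  -0.  107.5   2.4]
```

View pics/z3.png

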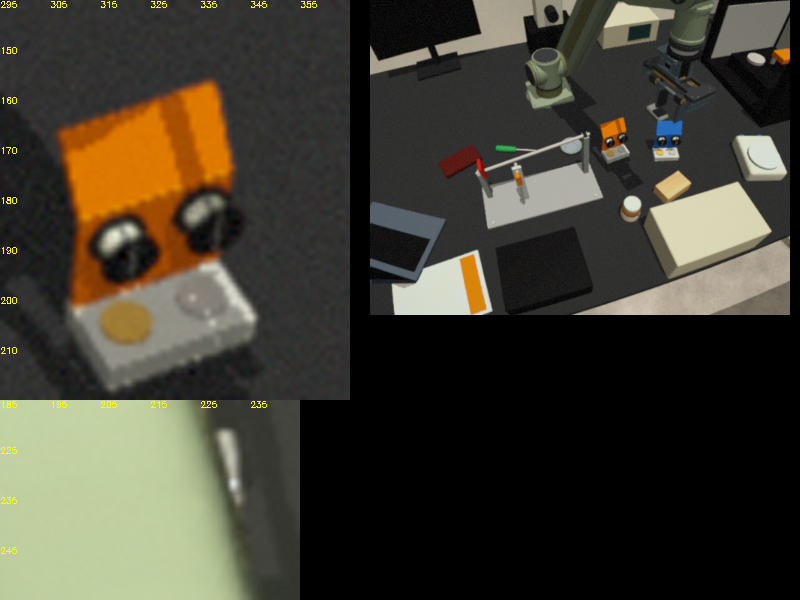

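The scene view shows orange's tab corners at (306.4,166.4)/(337.8,156) and foot corners at (317.4,218.2)/(345.8,206), so it has clearly turned further.

```bash
python3 - <<'E'
from h import *
a=load('s3')
O=[(a,(-50,-50,148),(306.4,166.4)),(a,(-50,50,148),(337.8,156)),(a,(35,-50,0),(317.4,218.2)),(a,(35,50,0),(345.8,206))]
r=least_squares(lambda p:np.concatenate([proj(d,pose(p,P))[0]-uv-[-1,-.7] for d,P,uv in O]),[450,180,0]);print(r.x.round(3),r.fun.round(1),np.degrees(r.x[2]))
E
python3 -m jog '[[[0,6,0],0,0.7],[[0,6,0],0,0.7],[[0,6,0],0,0.7]]'; python3 -c "
from h import *;show()"
```

```text
[4.62558e+02 1.70613e+02 1.44000e-01] [ 0.4 -0.5 -0.8 -0.6  0.2  0.   0.2  1.1] 8.262522098422828
time_s: 6.9
ee_pos: [802.7, 223.8, 409.4]
ee_rot: [176.0, -0.2, 102.9]
force: [-0.1, 0.2, 0.0]
gripper_width: 63.6
t 6.9 p [802.7 223.8 409.4] tilt 4.05 tilthead 15.5 jawhead 12.8 w 63.6 F [-0.1  0.2  0. ] q [1.480e+01 4.750e+01 1.270e+01 1.000e-01 1.157e+02 1.900e+00]
```

```bash
python3 -m jog '[[[0,6,-2],0,0.7],[[0,6,-2],0,0.7],[[0,6,-2],0,0.7],[[0,6,-2],0,0.7]]'; python3 -c "
from h import *;show()"
```

```text
time_s: 7.4
ee_pos: [863.1, 231.3, 401.4]
ee_rot: [167.0, -0.6, 102.9]
force: [0.9, -0.2, -0.4]
gripper_width: 64.1
t 7.4 p [863.1 231.3 401.4] tilt 13.01 tilthead 15.6 jawhead 12.8 w 64.1 F [ 0.9 -0.2 -0.4] q [ 14.1  48.7  12.4   0.3 105.9   1.5]
```

```bash
python3 -m jog '[[[0,6,-2],0,0.7],[[0,6,-2],0,0.7],[[0,6,-2],0,0.7],[[0,6,-2],0,0.7],[[0,6,-2],0,0.7],[[0,6,-2],0,0.7],[[0,6,-2],0,0.7]]'; python3 -c "
from h import *;show()"
```

```text
time_s: 8.28
ee_pos: [922.9, 234.2, 479.9]
ee_rot: [149.4, -1.2, 103.1]
force: [0.6, 0.2, 0.0]
gripper_width: 63.7
t 8.28 p [922.9 234.2 479.9] tilt 30.57 tilthead 15.1 jawhead 12.4 w 63.7 F [0.6 0.2 0. ] q [13.2 45.7 12.3  1.  91.4  0.7]
```

```bash
python3 -m jog '[[[0,6,-2],0,0.7],[[0,3,-1],0,0.7]]'; python3 - <<'E'
from h import *
show()
p=[462.6,170.6,.144]
plan(pose(p,(-37-.574*120,0,132+.819*120))[0],0,9,.66)
s,pp,r=st(); n=pose([0,0,.144],(.819,0,.574))[0]; m=r.as_matrix()
print('y.n',m[:,1]@n,'z.n',m[:,2]@n,'x.n',m[:,0]@n)
E
```

```text
time_s: 8.52
ee_pos: [927.5, 232.6, 509.9]
ee_rot: [145.5, -1.3, 103.1]
force: [-0.7, -0.0, -1.2]
gripper_width: 63.7
t 8.53 p [927.5 232.6 509.9] tilt 34.54 tilthead 15.0 jawhead 12.3 w 63.7 F [-0.7 -0.  -1.2] q [13.  44.4 12.3  1.1 88.8  0.6]
[[[0.53,-7.01,-1.03],0.0,0.66],[[0.53,-7.01,-1.03],0.0,0.66],[[0.53,-7.01,-1.03],0.0,0.66],[[0.53,-7.01,-1.03],0.0,0.66],[[0.53,-7.01,-1.03],0.0,0.66],[[0.53,-7.01,-1.03],0.0,0.66],[[0.53,-7.01,-1.03],0.0,0.66],[[0.53,-7.01,-1.03],0.0,0.66],[[0.53,-7.01,-1.03],0.0,0.66]]
y.n 0.998427498041015 z.n -0.011753575692847105 x.n -0.05693315917803772
```

```bash
python3 -m jog '[[[0.5,-6.1,-0.9],0.3,0.66],[[0.5,-6.1,-0.9],0.3,0.66],[[0.5,-6.1,-0.9],0.3,0.66],[[0.5,-6.1,-0.9],0.3,0.66],[[0.5,-6.1,-0.9],0.3,0.66],[[0.5,-6.1,-0.9],0.3,0.66],[[0.5,-6.1,-0.9],0.3,0.66],[[0.5,-6.1,-0.9],0.3,0.66],[[0.5,-6.1,-0.9],0.3,0.66],[[0.5,-6.1,-0.9],0.3,0.66]]'; python3 - <<'E'
from h import *
show()
w=grab('wrist','w4'); s,pp,r=st(); m=r.as_matrix(); n=pose([0,0,.144],(.819,0,.574))[0]
print('y.n',m[:,1]@n,'z.n',m[:,2]@n,'x.n',m[:,0]@n)
p=[462.6,170.6,.144]
plan(pose(p,(-37-.574*60,0,132+.819*60))[0],0,4,.66)
E
```

```text
time_s: 9.78
ee_pos: [413.3, 179.9, 257.0]
ee_rot: [144.5, -3.2, 100.6]
force: [-0.5, 0.5, 0.1]
gripper_width: 60.3
t 9.78 p [413.3 179.9 257. ] tilt 35.59 tilthead 15.1 jawhead 8.4 w 60.3 F [-0.5  0.5  0.1] q [ 26.8  -8.9 125.7 -14.1  28.9  27.5]
y.n 1.0000149212255804 z.n -0.013778272974092641 x.n -0.004161312298685576
[[[-0.4,-1.18,1.16],0.0,0.66],[[-0.4,-1.18,1.16],0.0,0.66],[[-0.4,-1.18,1.16],0.0,0.66],[[-0.4,-1.18,1.16],0.0,0.66]]
```

View pics/w4.png

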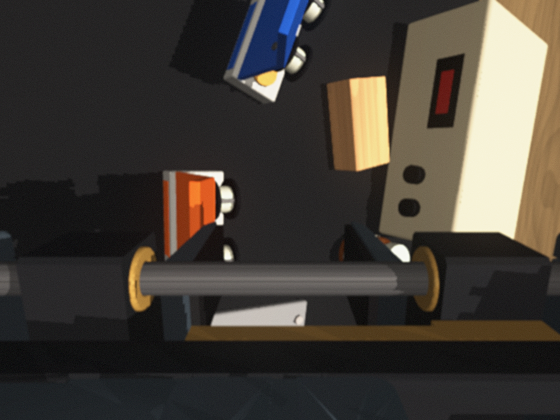

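The wrist view from the tilted tool shows orange's far end: foot corners at about (164,171) and (223,171), and tab at (176–214, 172–178). I'll compare these with the projection.

```bash
python3 - <<'E'
from h import *
w=load('w4'); p=np.array([462.6,170.6,.144])
for P in [(35,50,24),(-26,50,24),(-52,50,146),(-46,50,150),(-20,50,103),(-14,50,107)]: print(P,proj(w,pose(p,P))[0].round(1))
E=cv2.imread('pics/w4.png')[155:235,150:245]; cv2.imwrite('pics/z4.png',cv2.resize(E,None,fx=6,fy=6,interpolation=cv2.INTER_CUBIC))
E
```

```text
(35, 50, 24) [220.4 167.2]
(-26, 50, 24) [164.5 169. ]
(-52, 50, 146) [182. 179.]
(-46, 50, 150) [192.7 179. ]
(-20, 50, 103) [201.5 173.4]
(-14, 50, 107) [210.2 173.4]
```

View pics/z4.png

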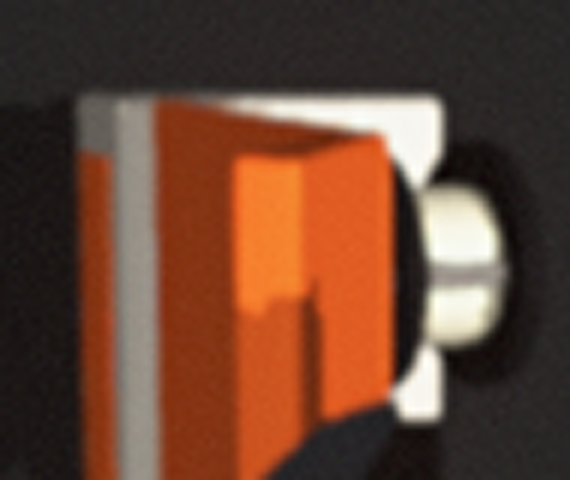

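The crop gives foot corners at (223.3,171.2)/(169.5,171.3), tab top edge at (189.5,181.2)/(200.3,180.8) and cheek corner at (214,177.5).

```bash
python3 - <<'E'
from h import *
w=load('w4'); a=load('s3'); p=np.array([462.6,170.6,.144])
O=[(w,(35,50,24),(223.3,171.2)),(w,(-26,50,24),(169.5,171.3)),(w,(-52,50,146),(189.5,181.2)),(w,(-46,50,150),(200.3,180.8)),(w,(-14,50,107),(214,177.5))]
O2=[(a,(-50,-50,148),(307.4,167.1)),(a,(-50,50,148),(338.8,156.7)),(a,(35,-50,0),(318.4,218.9)),(a,(35,50,0),(346.8,206.7))]
F=lambda O:lambda p:np.concatenate([proj(d,pose(p,P))[0]-uv for d,P,uv in O])
for S in (O,O+O2):
    r=least_squares(F(S),p);print(r.x.round(3),r.fun.round(1))
q=r.x; show()
s,pp,rr=st(); m=rr.as_matrix(); n=pose([0,0,q[2]],(.819,0,.574))[0]; print('x.n',m[:,0]@n,'z.n',m[:,2]@n)
plan(pose(q,(-37-.574*55,0,132+.819*55))[0],0,4,.66); g=pose(q,(-38,0,134))[0]; print('grip',g)
E
```

```text
[4.65860e+02 1.67502e+02 1.07000e-01] [ 1.1  0.3 -0.2  0.1 -0.7 -0.2 -1.   0.5  1.5 -0.7]
[4.67206e+02 1.68746e+02 1.32000e-01] [ 1.3 -1.5 -0.  -0.3 -0.4  0.2 -0.7  0.7  1.7 -1.5 -1.6 -0.8 -2.5 -0.8
 -2.  -0.1 -1.8  1.1]
t 9.82 p [402.2 175.4 246.9] tilt 34.41 tilthead 14.8 jawhead 8.6 w 60.1 F [-8.5 -6.4 -8.1] q [ 27.   -9.2 126.9 -14.2  29.2  27.7]
x.n -0.013885484314236668 z.n -0.014438074064067628
[[[-0.46,-1.09,1.35],0.0,0.66],[[-0.46,-1.09,1.35],0.0,0.66],[[-0.46,-1.09,1.35],0.0,0.66],[[-0.46,-1.09,1.35],0.0,0.66]]
grip [429.53666622 163.74133104 134.        ]
```

```bash
python3 -m jog '[[[-0.5,-1.1,1.4],0.2,0.66],[[-0.5,-1.1,1.3],0.2,0.66],[[-0.5,-1.1,1.3],0.2,0.66],[[-0.4,-1.1,1.3],0.2,0.66],[[0,0,0],0,0.66]]'; python3 - <<'E'
from h import *
show(); q=[466.5,168,.12]; plan(pose(q,(-38,0,133.5))[0],0,5,.66)
E
```

```text
time_s: 10.45
ee_pos: [395.7, 158.7, 176.9]
ee_rot: [145.5, -3.4, 100.1]
force: [0.4, -0.6, 0.6]
gripper_width: 60.4
t 10.45 p [395.7 158.7 176.9] tilt 34.68 tilthead 15.1 jawhead 7.7 w 60.4 F [ 0.4 -0.6  0.6] q [ 24.1  -4.9 135.9 -19.5  15.5  32.4]
[[[-0.07,0.06,1.09],0.0,0.66],[[-0.07,0.06,1.09],0.0,0.66],[[-0.07,0.06,1.09],0.0,0.66],[[-0.07,0.06,1.09],0.0,0.66],[[-0.07,0.06,1.09],0.0,0.66]]
```

```bash
python3 -m jog '[[[-0.1,0.1,1.1],0,0.66],[[-0.1,0.1,1.1],0,0.66],[[0,0,1.1],0,0.66],[[0,0,1.1],0,0.66]]'; python3 - <<'E'
from h import *
show(); q=[466.5,168,.12]; plan(pose(q,(-38,0,133.5))[0],0,2,.66)
E
```

```text
time_s: 10.95
ee_pos: [426.5, 165.4, 143.5]
ee_rot: [145.0, -3.6, 100.2]
force: [0.5, -0.3, 0.8]
gripper_width: 59.7
t 10.95 p [426.5 165.4 143.5] tilt 35.14 tilthead 15.3 jawhead 7.7 w 59.7 F [ 0.5 -0.3  0.8] q [ 22.7   1.9 136.7 -33.3   7.8  45.3]
[[[-0.15,-0.21,0.46],0.0,0.66],[[-0.15,-0.21,0.46],0.0,0.66]]
```

```bash
python3 -m jog '[[[-0.1,-0.3,0.6],0,0.66],[[0,0,0],0,0.3],[[0,0,0],0,0],[[0,0,0],0,0],[[0,0,0],0,0]]' 40; python3 - <<'E'
from h import *
show()
E
```

```text
time_s: 11.58
ee_pos: [430.0, 166.1, 136.6]
ee_rot: [145.0, -3.7, 100.2]
force: [-0.0, 0.6, 0.7]
gripper_width: 22.9
t 11.57 p [430.  166.1 136.6] tilt 35.2 tilthead 15.4 jawhead 7.7 w 22.9 F [-0.   0.6  0.7] q [ 22.5   3.  137.  -39.6   6.4  51.5]
```

```bash
python3 -m jog '[[[0,0,0],0,0],[[0,0,0],0,0],[[0,0,0],0,0]]' 50; python3 - <<'E'
from h import *
show()
E
```

```text
time_s: 11.95
ee_pos: [428.6, 165.3, 135.6]
ee_rot: [145.1, -3.6, 100.2]
force: [-0.8, 0.5, -3.1]
gripper_width: 7.7
t 11.95 p [428.6 165.3 135.6] tilt 35.02 tilthead 15.3 jawhead 7.7 w 7.7 F [-0.8  0.5 -3.1] q [ 22.5   3.  137.1 -39.5   6.5  51.5]
```

```bash
cat >> h.py <<'E'
def savegrip():
    s,p,r=st(); m=r.as_matrix(); yaw=np.arctan2(m[1,1],m[0,1]); Rc=R.from_euler('z',yaw); c=p-Rc.apply([-39.8,2.4,p[2]])
    pickle.dump((r.inv().apply(c-p),(r.inv()*Rc).as_matrix()),open('grip.pkl','wb')); print('carrier',c,np.degrees(yaw))
def carrier():
    s,p,r=st(); o,M=pickle.load(open('grip.pkl','rb')); Rc=r*R.from_matrix(M); return p+r.apply(o),Rc
def hub():
    c,Rc=carrier(); return c+Rc.apply([0,0,69])
FD=[518.3,-165.2,.009]
def chk():
    c,Rc=carrier(); f=R.from_euler('z',FD[2]); y=f.inv().apply(Rc.apply([0,1,0])); z=f.inv().apply(Rc.apply([0,0,1]))
    h=f.inv().apply(hub()-pose(FD,[0,0,0])[0]); print('hub in feeder',h.round(1),'minus load',(h-bar(90)).round(1),'yaw',np.degrees(-np.arctan2(y[0],y[1])).round(1),'slope',np.degrees(y[2]).round(1),'roll',np.degrees(z[0]).round(1))
def plan_hub(target_f,turn,n,op=0):
    # target hub in feeder frame; turning about TCP included
    s,p,r=st(); r2=r*R.from_euler('z',turn,degrees=True); o,M=pickle.load(open('grip.pkl','rb'))
    h2=r2.apply(o+R.from_matrix(M).apply([0,0,69])); plan(pose(FD,target_f)[0]-h2,turn,n,op)
E
python3 - <<'E'
from h import *
savegrip(); chk(); s,p,r=st(); plan(p+[0,0,100],0,6,0)
E
```

```text
carrier [468.38215432 168.21708659   0.        ] 7.674414116757132
hub in feeder [-46.9 333.9  69. ] minus load [ -46.9  245.  -135.1] yaw 7.2 slope -0.0 roll 0.0
[[[0.1,0.95,-1.36],0.0,0],[[0.1,0.95,-1.36],0.0,0],[[0.1,0.95,-1.36],0.0,0],[[0.1,0.95,-1.36],0.0,0],[[0.1,0.95,-1.36],0.0,0],[[0.1,0.95,-1.36],0.0,0]]
```

```bash
python3 -m jog '[[[0,0.5,-0.7],0,0],[[0.1,0.9,-1.3],0,0],[[0.1,1,-1.4],0,0],[[0.1,1,-1.4],0,0],[[0.1,1.2,-1.7],0,0],[[0.1,1.2,-1.7],0,0],[[0.1,1.2,-1.7],0,0],[[0.1,1,-1.4],0,0]]' 60; python3 - <<'E'
from h import *
show(); chk(); plan_hub(bar(90)+[-85,15,22],8.5,9)
E
```

```text
time_s: 12.95
ee_pos: [423.7, 161.2, 269.3]
ee_rot: [146.6, -3.3, 100.0]
force: [0.2, -0.7, -3.4]
gripper_width: 8.2
t 12.95 p [423.7 161.2 269.3] tilt 33.59 tilthead 15.0 jawhead 7.8 w 8.2 F [ 0.2 -0.7 -3.4] q [ 22.1  -8.9 122.8  -7.2  32.9  18. ]
hub in feeder [-53.4 329.1 201.8] minus load [-53.4 240.2  -2.3] yaw 7.1 slope -0.3 roll 1.3
[[[-2.4,-0.4,-0.76],0.9,0],[[-2.41,-0.36,-0.76],0.9,0],[[-2.41,-0.32,-0.76],0.9,0],[[-2.42,-0.28,-0.76],0.9,0],[[-2.42,-0.24,-0.76],0.9,0],[[-2.43,-0.2,-0.76],0.9,0],[[-2.43,-0.16,-0.76],0.9,0],[[-2.43,-0.12,-0.76],0.9,0],[[-2.43,-0.08,-0.76],0.9,0]]
```

```bash
python3 -m jog '[[[-1.2,-0.4,-0.8],0.8,0],[[-2.4,-0.4,-0.8],0.9,0],[[-2.4,-0.4,-0.8],0.9,0],[[-2.4,-0.3,-0.8],0.9,0],[[-2.4,-0.2,-0.8],0.9,0],[[-2.4,-0.2,-0.8],0.9,0],[[-2.4,-0.2,-0.8],0.9,0],[[-2.4,-0.1,-0.8],0.9,0],[[-2.4,-0.1,-0.8],0.9,0],[[-1.2,0,0],0.5,0]]'; python3 - <<'E'
from h import *
show(); chk(); 
a=grab('scene','s5'); w=grab('wrist','w5')
def big(d,x,y,ww,hh,s): return cv2.resize(d['color'][y:y+hh,x:x+ww,::-1],None,fx=s,fy=s,interpolation=cv2.INTER_CUBIC)
o=np.zeros((600,800,3),np.uint8); o[:360,:480]=big(a,185,110,160,120,3); o[360:600,480:800]=cv2.resize(w['color'][:,:,::-1],(320,240))
cv2.imwrite('pics/z5.png',o)
E
```

```text
time_s: 14.2
ee_pos: [383.1, -69.8, 290.4]
ee_rot: [148.2, -7.9, 93.0]
force: [1.2, -0.7, -3.2]
gripper_width: 7.7
t 14.2 p [383.1 -69.8 290.4] tilt 32.62 tilthead 15.4 jawhead -1.9 w 7.7 F [ 1.2 -0.7 -3.2] q [-30.5 -13.7 122.5  29.8  51.2 -46.1]
hub in feeder [-98.4  99.3 221.7] minus load [-98.4  10.4  17.6] yaw 0.2 slope 4.2 roll 3.3
```

View pics/z5.png

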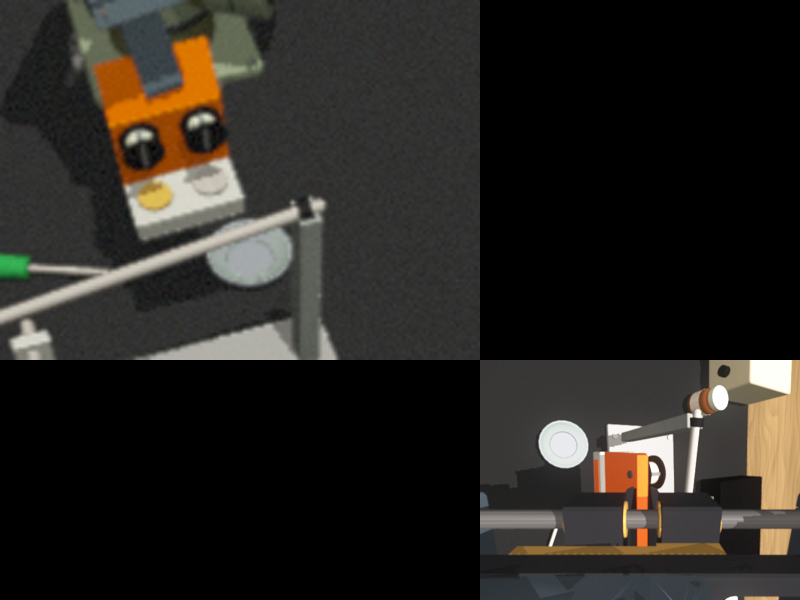

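The scene crop shows the carrier firmly held and sloped along the bar, with the bar passing in front; the wrist view shows the raised bar end around full-image (380,110–225). I'll measure the bar's centre columns there.

```bash
python3 - <<'E'
from h import *
w=load('w5'); im=w['color'].astype(int)
for s in (110,120,130,140,150,160,170,180):
    u,v=proj(w,pose(FD,bar(s)))[0]; row=int(round(v))
    if not 0<=row<420: continue
    seg=im[row,int(u)-22:int(u)+23].sum(1); print(s,(round(u,1),round(v,1)),int(u)-22,(seg//10).tolist())
d=1.0
p0=proj(w,pose(FD,bar(150)))[0]; print('px per mm x',proj(w,pose(FD,bar(150)+[1,0,0]))[0]-p0,'z',proj(w,pose(FD,bar(150)+[0,0,1]))[0]-p0)
E
```

```text
110 (np.float64(365.9), np.float64(207.1)) 343 [20, 20, 20, 19, 20, 20, 20, 19, 20, 19, 20, 20, 20, 19, 19, 19, 23, 27, 32, 38, 43, 51, 59, 65, 69, 71, 73, 74, 74, 75, 75, 63, 33, 18, 17, 18, 18, 19, 18, 19, 18, 18, 19, 18, 18]
120 (np.float64(367.1), np.float64(195.4)) 345 [20, 21, 21, 20, 20, 19, 20, 20, 20, 20, 20, 20, 20, 20, 19, 21, 27, 32, 36, 42, 49, 57, 64, 68, 71, 73, 74, 74, 75, 75, 72, 45, 21, 17, 19, 19, 18, 19, 18, 18, 19, 18, 19, 19, 19]
130 (np.float64(368.3), np.float64(183.7)) 346 [21, 21, 20, 20, 20, 21, 20, 20, 20, 20, 20, 20, 19, 20, 20, 22, 26, 32, 36, 42, 49, 56, 63, 68, 71, 73, 74, 74, 75, 75, 74, 51, 21, 17, 19, 19, 19, 19, 19, 18, 18, 18, 18, 19, 19]
140 (np.float64(369.5), np.float64(171.7)) 347 [21, 21, 21, 21, 21, 21, 21, 20, 20, 21, 20, 20, 20, 20, 20, 21, 25, 30, 36, 40, 47, 54, 62, 68, 70, 72, 74, 74, 75, 75, 75, 55, 25, 16, 18, 18, 19, 19, 19, 19, 18, 18, 19, 18, 18]
150 (np.float64(370.8), np.float64(159.5)) 348 [20, 20, 21, 20, 19, 20, 20, 20, 21, 20, 20, 20, 21, 20, 20, 20, 24, 29, 34, 40, 46, 53, 61, 66, 70, 72, 73, 74, 75, 75, 75, 66, 37, 19, 18, 19, 18, 18, 19, 19, 18, 19, 18, 19, 19]
160 (np.float64(372.1), np.float64(147.1)) 350 [21, 20, 20, 19, 20, 20, 20, 20, 19, 19, 20, 20, 19, 20, 19, 22, 27, 32, 37, 43, 51, 58, 65, 69, 71, 73, 74, 75, 75, 76, 74, 50, 21, 17, 18, 19, 19, 18, 18, 18, 19, 18, 19, 17, 18]
170 (np.float64(373.4), np.float64(134.6)) 351 [19, 19, 19, 19, 19, 19, 18, 19, 20, 19, 19, 19, 20, 18, 18, 21, 27, 32, 36, 42, 49, 56, 63, 68, 71, 73, 74, 74, 75, 75, 75, 55, 25, 17, 18, 18, 18, 19, 18, 18, 18, 18, 18, 18, 18]
180 (np.float64(374.7), np.float64(121.8)) 352 [20, 20, 20, 20, 20, 19, 20, 20, 20, 20, 21, 20, 21, 20, 20, 21, 25, 30, 35, 39, 46, 53, 61, 67, 70, 73, 74, 74, 75, 75, 75, 68, 39, 19, 17, 18, 19, 18, 18, 19, 19, 19, 18, 18, 19]
px per mm x [ 0.88637689 -0.0134007 ] z [ 0.89477679 -0.06134598]
```

```bash
sed -i 's/^FD=.*/FD=[518.9,-165.2,.009]/' h.py; python3 - <<'E'
from h import *
show(); chk(); plan_hub(bar(90)+[-20,4,19],0.5,4)
E
```

```text
t 14.3 p [383.2 -69.6 290. ] tilt 32.58 tilthead 15.5 jawhead -1.9 w 7.8 F [-0.3 -0.1 -3.2] q [-30.4 -13.6 122.5  29.8  51.2 -45.9]
hub in feeder [-99.   99.5 221.2] minus load [-99.   10.7  17.1] yaw 0.1 slope 4.2 roll 3.3
[[[-0.24,1.72,0.96],0.1,0],[[-0.24,1.72,0.96],0.1,0],[[-0.23,1.72,0.96],0.1,0],[[-0.23,1.72,0.96],0.1,0]]
```

```bash
python3 -m jog '[[[-0.2,1.2,0.6],0,0],[[-0.2,1.7,0.9],0,0],[[-0.2,1.7,0.9],0,0],[[-0.2,1.6,0.9],0,0],[[0,0.5,0.3],0,0]]'; python3 - <<'E'
from h import *
show(); chk(); plan_hub(bar(90)+[0,0,16],0,2)
E
```

```text
time_s: 14.92
ee_pos: [465.4, -72.0, 292.9]
ee_rot: [148.3, -7.9, 93.2]
force: [0.8, -0.2, -3.9]
gripper_width: 7.5
t 14.93 p [465.4 -72.  292.9] tilt 32.54 tilthead 15.8 jawhead -1.7 w 7.5 F [ 0.8 -0.2 -3.9] q [-23.5  -5.6 116.1  27.8  46.8 -39.6]
hub in feeder [-16.8  96.5 224.1] minus load [-16.8   7.6  20. ] yaw 0.4 slope 4.2 roll 3.4
[[[-0.44,0.63,0.55],0.0,0],[[-0.44,0.63,0.55],0.0,0]]
```

```bash
python3 -m jog '[[[-0.2,0.6,0.5],0,0],[[-0.2,0.6,0.5],0,0],[[0,0,0],0,0]]'; python3 - <<'E'
from h import *
show(); chk(); 
s,p,r=st(); w=grab('wrist','w6')
im=w['color'].astype(int)
for k in (130,145,160,175):
    u,v=proj(w,pose(FD,bar(k)))[0]; row=int(round(v)); print(k,u.round(1),v.round(1),int(u)-20,(im[row,int(u)-20:int(u)+21].sum(1)//10).tolist() if 0<=row<420 else '')
plan_hub(bar(90)+[0,5,4],0,3)
E
```

```text
time_s: 15.3
ee_pos: [482.0, -74.6, 289.3]
ee_rot: [148.4, -8.0, 93.2]
force: [-0.3, 0.1, -3.6]
gripper_width: 7.6
t 15.3 p [482.  -74.6 289.3] tilt 32.46 tilthead 15.9 jawhead -1.6 w 7.6 F [-0.3  0.1 -3.6] q [-22.8  -3.8 115.   27.8  45.9 -39.3]
hub in feeder [ -0.4  93.9 220.4] minus load [-0.4  5.  16.4] yaw 0.4 slope 4.2 roll 3.5
130 265.1 183.7 245 [29, 30, 29, 29, 30, 30, 30, 29, 29, 30, 30, 30, 29, 30, 29, 29, 30, 30, 30, 30, 29, 30, 29, 30, 29, 30, 29, 28, 29, 38, 45, 49, 50, 50, 50, 50, 50, 50, 50, 50, 50]
145 265.9 161.9 245 [33, 34, 35, 36, 36, 36, 35, 36, 36, 38, 41, 41, 37, 33, 31, 35, 38, 41, 44, 47, 49, 51, 52, 53, 55, 57, 61, 61, 59, 56, 58, 61, 62, 58, 58, 58, 55, 40, 26, 24, 23]
160 266.8 139.4 246 [72, 72, 72, 72, 72, 72, 72, 72, 72, 72, 72, 70, 53, 38, 39, 48, 54, 60, 65, 69, 71, 72, 73, 74, 74, 74, 74, 74, 72, 70, 70, 71, 72, 72, 71, 59, 33, 19, 18, 20, 19]
175 267.7 116.2 247 [20, 20, 21, 20, 19, 20, 22, 26, 32, 40, 46, 45, 37, 35, 42, 49, 56, 60, 66, 69, 71, 72, 73, 74, 74, 74, 74, 74, 72, 70, 69, 71, 72, 65, 40, 20, 17, 19, 18, 18, 19]
[[[-0.06,-0.19,0.36],0.0,0],[[-0.06,-0.19,0.36],0.0,0],[[-0.06,-0.19,0.36],0.0,0]]
```

```bash
python3 -m jog '[[[0,-0.2,0.4],0,0],[[0,-0.2,0.4],0,0],[[0,-0.2,0.4],0,0],[[0,0,0],0,0]]'; python3 - <<'E'
from h import *
show(); chk(); plan_hub(bar(90)+[0.4,0,0],0,2)
E
```

```text
time_s: 15.85
ee_pos: [481.9, -72.6, 275.2]
ee_rot: [148.4, -8.0, 93.2]
force: [0.3, -0.0, -3.3]
gripper_width: 7.9
t 15.85 p [481.9 -72.6 275.2] tilt 32.45 tilthead 15.9 jawhead -1.7 w 7.9 F [ 0.3 -0.  -3.3] q [-22.4  -3.2 116.6  28.7  43.8 -40.3]
hub in feeder [ -0.5  95.9 206.3] minus load [-0.5  7.   2.3] yaw 0.4 slope 4.2 roll 3.5
[[[-0.36,-0.01,0.07],0.0,0],[[-0.36,-0.01,0.07],0.0,0]]
```

```bash
python3 -m jog '[[[0,-0.1,0.2],0,0],[[0,-0.1,0.2],0,0],[[0,0,0],0,0]]'; python3 - <<'E'
from h import *
show(); chk()
E
```

```text
time_s: 16.23
ee_pos: [483.5, -72.5, 274.7]
ee_rot: [148.0, -7.8, 93.2]
force: [-2.6, -0.7, -2.1]
gripper_width: 8.1
t 16.23 p [483.5 -72.5 274.7] tilt 32.8 tilthead 15.5 jawhead -1.6 w 8.1 F [-2.6 -0.7 -2.1] q [-22.3  -3.2 116.8  29.1  43.2 -40.7]
hub in feeder [  1.6  95.8 206.1] minus load [1.6 6.9 2. ] yaw 0.4 slope 4.1 roll 3.1
```

```bash
python3 -m jog '[[[0,-0.2,0.3],0,0],[[0,-0.2,0.3],0,0],[[0,0,0],0,0]]'; python3 - <<'E'
from h import *
show(); chk()
a=grab('scene','s7')
cv2.imwrite('pics/z7.png',cv2.resize(a['color'][120:240,190:330,::-1],None,fx=5.5,fy=5,interpolation=cv2.INTER_CUBIC))
E
```

```text
time_s: 16.6
ee_pos: [483.0, -72.2, 274.7]
ee_rot: [147.5, -7.5, 93.5]
force: [-1.8, 0.6, -3.8]
gripper_width: 8.0
t 16.6 p [483.  -72.2 274.7] tilt 33.22 tilthead 15.0 jawhead -1.2 w 8.0 F [-1.8  0.6 -3.8] q [-22.3  -3.4 117.2  29.4  42.6 -41.4]
hub in feeder [  1.7  95.8 206.3] minus load [1.7 6.9 2.3] yaw 0.6 slope 3.8 roll 2.6
```

View pics/z7.png

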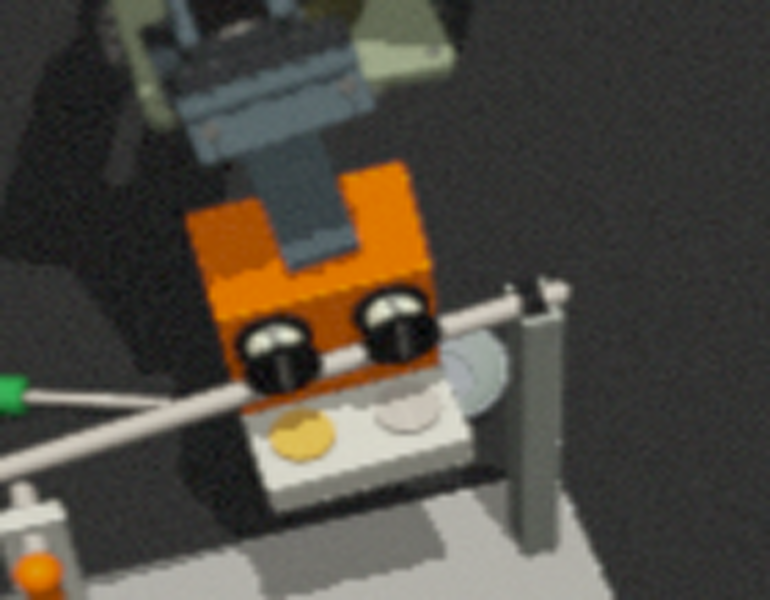

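The picture shows both rollers over the bar at (285,355) and (400,325), with the front flanges in front of it and the foot below. I'll press a little further to seat the treads.

```bash
python3 -m jog '[[[-0.1,-0.3,0.5],0,0],[[-0.1,-0.3,0.5],0,0]]'; python3 - <<'E'
from h import *
show(); chk()
E
```

```text
time_s: 16.9
ee_pos: [484.2, -73.8, 272.1]
ee_rot: [146.8, -7.1, 93.8]
force: [-38.6, -7.3, 41.7]
gripper_width: 8.1
t 16.9 p [484.2 -73.8 272.1] tilt 33.82 tilthead 14.4 jawhead -0.8 w 8.1 F [-38.6  -7.3  41.7] q [-22.5  -3.3 117.8  30.4  41.5 -43. ]
hub in feeder [  3.7  94.  204.2] minus load [3.7 5.1 0.1] yaw 0.9 slope 3.4 roll 1.9
```

```bash
python3 -m jog '[[[0,-0.2,-0.2],0,0],[[0,0,0],0,0]]'; python3 - <<'E'
from h import *
show(); chk()
E
```

```text
time_s: 17.15
ee_pos: [481.4, -74.3, 273.9]
ee_rot: [146.7, -7.0, 93.7]
force: [0.1, -1.1, -2.6]
gripper_width: 7.7
t 17.15 p [481.4 -74.3 273.9] tilt 33.96 tilthead 14.2 jawhead -0.8 w 7.7 F [ 0.1 -1.1 -2.6] q [-22.8  -3.7 118.   30.4  41.6 -43.2]
hub in feeder [  1.1  93.3 206.1] minus load [1.1 4.4 2. ] yaw 0.8 slope 3.3 roll 1.7
```

```bash
python3 -m jog '[[[0,0,0],0,0.8],[[0,0,0],0,0.8],[[0,0,0],0,0.8],[[0,0,0],0,0.8],[[0,0,0],0,0.8],[[0,0,0],0,0.8],[[0,0,0],0,0.8],[[0,0,0],0,0.8]]'; python3 - <<'E'
from h import *
show()
a=grab('scene','s8')
cv2.imwrite('pics/z8.png',cv2.resize(a['color'][140:260,130:310,::-1],None,fx=4.4,fy=4.4,interpolation=cv2.INTER_CUBIC))
E
```

```text
time_s: 18.15
ee_pos: [483.7, -74.7, 274.1]
ee_rot: [146.5, -7.0, 93.7]
force: [-0.1, 0.1, -0.2]
gripper_width: 72.9
t 18.15 p [483.7 -74.7 274.1] tilt 34.11 tilthead 14.1 jawhead -0.9 w 72.9 F [-0.1  0.1 -0.2] q [-22.7  -3.6 117.9  30.6  41.4 -43.2]
```

View pics/z8.png

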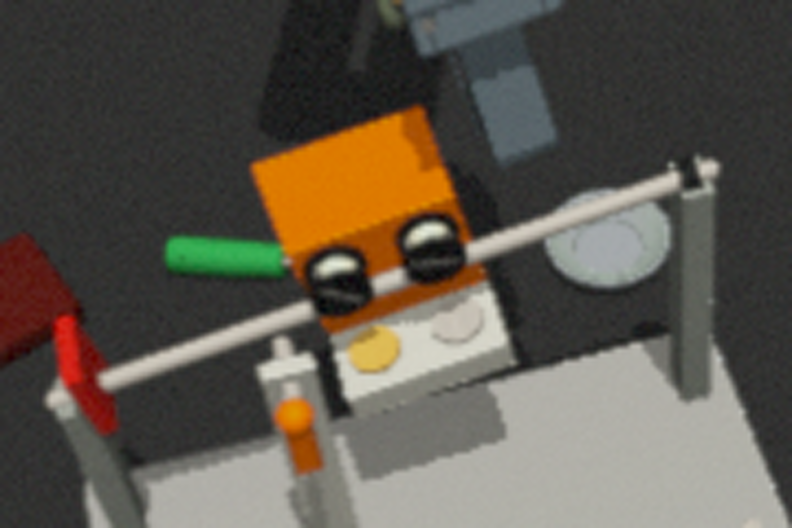

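The carrier hangs on the bar with rollers at (338,280) and (432,245), untouched and rolling past the middle; the open gripper is behind it at (510,110). I'll retreat and turn the jaws for the knob while it rolls on.

```bash
python3 -m jog '[[[0,0,-3],0,0.8],[[0,0,-3],10,0.8],[[0,0,-3],10,0.8],[[0,0,-1],10,0.8],[[0,0,0],10,0.8],[[0,0,0],10,0.8],[[0,0,0],10,0.8],[[0,0,0],10,0.8],[[0,0,0],10,0.8]]'; python3 - <<'E'
from h import *
show()
b=load('t0'); a=load('s0')
d=grab('scene','s9'); t=grab('top','t9')
# ball centroid in scene near old place, orange carrier mask
for n,im,c in (('scene',d,(196.7,234.3)),('top',t,(347.7,171.7))):
    h=cv2.cvtColor(im['color'],cv2.COLOR_RGB2HSV); m=((h[...,0]>4)&(h[...,0]<20)&(h[...,1]>150)&(h[...,2]>90)).astype(np.uint8)
    k,l,s,ce=cv2.connectedComponentsWithStats(m)
    print(n,[(s[i].tolist(),ce[i].round(1).tolist()) for i in range(1,k) if s[i,4]>8])
print('pred knob',pose(FD,bar(-61)+[115,0,46])[0],'orange parked tab proj',proj(d,pose(FD,bar(-123)+[-37,0,63])).round(1),proj(t,pose(FD,bar(-123)+[-37,0,63])).round(1))
E
```

```text
time_s: 19.32
ee_pos: [427.0, -88.8, 360.1]
ee_rot: [-176.6, -34.0, 7.9]
force: [0.9, -0.0, -0.2]
gripper_width: 73.0
t 19.32 p [427.  -88.8 360.1] tilt 34.12 tilthead 14.0 jawhead -80.2 w 73.0 F [ 0.9 -0.  -0.2] q [-29.7 -11.7 111.7  27.5  57.   41. ]
scene [([536, 64, 24, 22, 378], [549.4, 73.7]), ([140, 181, 52, 38, 1135], [164.1, 199.2]), ([160, 216, 32, 15, 95], [176.1, 223.3]), ([193, 231, 10, 16, 106], [197.8, 238.3]), ([336, 274, 25, 15, 118], [346.6, 283.6]), ([120, 340, 35, 80, 1510], [136.5, 379.4])]
top [([393, 104, 19, 53, 713], [401.7, 129.9]), ([227, 151, 15, 6, 18], [234.7, 154.6]), ([178, 169, 10, 3, 12], [182.0, 169.9]), ([343, 168, 9, 9, 53], [346.8, 171.6]), ([164, 171, 13, 5, 19], [170.3, 173.2]), ([343, 215, 47, 14, 430], [368.3, 221.2]), ([313, 244, 19, 5, 33], [322.7, 245.9])]
pred knob [ 634.43757611 -224.41156268  226.45749763] orange parked tab proj [[161.7 193.9]] [[368.  223.6]]
```

```bash
python3 - <<'E'
from h import *
s,p,r=st(); z=r.as_matrix()[:,2]; g=np.array([633.,-225,229]); plan(g-80*z,4,5,.6); print(g-80*z)
E
```

```text
[[[1.59,3.52,2.44],0.8,0.6],[[1.64,3.5,2.44],0.8,0.6],[[1.69,3.47,2.44],0.8,0.6],[[1.73,3.45,2.44],0.8,0.6],[[1.78,3.43,2.44],0.8,0.6]]
[ 589.46112602 -235.8557954   295.23079464]
```

```bash
python3 -m jog '[[[1.6,3.5,2],0.8,0.6],[[1.6,3.5,2],0.8,0.6],[[1.7,3.5,2.2],0.8,0.6],[[1.7,3.5,2.4],0.8,0.6],[[1.8,3.4,2.4],0.8,0.6],[[0,0,0],0,0.6]]'; python3 - <<'E'
from h import *
show()
d=grab('scene','s10');t=grab('top','t10'); w=grab('wrist','w10')
for n,im in (('scene',d),('top',t),('wrist',w)):
    h=cv2.cvtColor(im['color'],cv2.COLOR_RGB2HSV); m=((h[...,0]>4)&(h[...,0]<20)&(h[...,1]>150)&(h[...,2]>90)).astype(np.uint8)
    k,l,s,ce=cv2.connectedComponentsWithStats(m)
    print(n,[(s[i].tolist(),ce[i].round(1).tolist()) for i in range(1,k) if s[i,4]>40])
print('wrist proj ball/mid/base',proj(w,[[633,-225,241],[633,-225,227],[633,-225,205]]).round(1))
s,p,r=st(); plan([633,-225,229],0,4,.6)
E
```

```text
time_s: 20.18
ee_pos: [588.7, -241.9, 305.1]
ee_rot: [-175.0, -33.9, 4.9]
force: [-0.3, 0.4, 0.0]
gripper_width: 54.5
t 20.18 p [ 588.7 -241.9  305.1] tilt 34.27 tilthead 13.9 jawhead -82.3 w 54.5 F [-0.3  0.4  0. ] q [-35.7  11.2  96.9  32.6  52.8  32.2]
scene [([536, 64, 24, 22, 378], [549.4, 73.7]), ([159, 182, 32, 30, 457], [173.3, 195.3]), ([138, 191, 30, 29, 436], [150.3, 203.6]), ([158, 216, 34, 16, 106], [175.4, 223.6]), ([193, 231, 10, 16, 107], [197.7, 238.2]), ([336, 274, 25, 15, 117], [346.6, 283.6]), ([120, 340, 35, 80, 1508], [136.5, 379.4])]
top [([393, 104, 19, 53, 712], [401.7, 129.9]), ([344, 168, 8, 8, 50], [347.1, 171.4]), ([344, 216, 24, 11, 84], [355.7, 222.0])]
wrist [([445, 102, 56, 120, 4274], [471.2, 162.6]), ([35, 143, 40, 39, 311], [61.4, 166.5]), ([263, 205, 30, 42, 934], [278.8, 224.3]), ([141, 246, 17, 64, 363], [146.2, 277.4]), ([409, 246, 18, 64, 377], [420.1, 277.7]), ([171, 320, 381, 21, 5977], [372.5, 332.1])]
wrist proj ball/mid/base [[277.7 220. ]
 [279.4 226.3]
 [281.8 234.9]]
[[[-0.12,-0.07,2.3],0.0,0.6],[[-0.12,-0.07,2.3],0.0,0.6],[[-0.12,-0.07,2.3],0.0,0.6],[[-0.12,-0.07,2.3],0.0,0.6]]
```

```bash
python3 -m jog '[[[-0.1,-0.1,2.3],0,0.6],[[-0.1,-0.1,2.3],0,0.6],[[-0.1,-0.1,2.2],0,0.6],[[0,0,1.9],0,0.6],[[0,0,0],0,0.4],[[0,0,0],0,0],[[0,0,0],0,0],[[0,0,0],0,0]]' 25; python3 - <<'E'
from h import *
show()
s,p,r=st(); plan(p+[-48,0,0],0,6,0)
E
```

```text
time_s: 21.32
ee_pos: [630.8, -225.3, 240.9]
ee_rot: [-176.2, -34.7, 5.8]
force: [1.7, -7.4, -7.1]
gripper_width: 18.1
t 21.32 p [ 630.8 -225.3  240.9] tilt 34.85 tilthead 12.5 jawhead -82.1 w 18.1 F [ 1.7 -7.4 -7.1] q [-31.5  16.  100.4  35.7  42.8  29.4]
[[[-0.65,-0.11,-0.45],0.0,0],[[-0.65,-0.11,-0.45],0.0,0],[[-0.65,-0.11,-0.45],0.0,0],[[-0.65,-0.11,-0.45],0.0,0],[[-0.65,-0.11,-0.45],0.0,0],[[-0.65,-0.11,-0.45],0.0,0]]
```

```bash
python3 -m jog '[[[-0.6,-0.1,-0.4],0,0],[[-0.7,-0.1,-0.4],0,0],[[-0.7,-0.1,-0.4],0,0],[[-0.7,-0.1,-0.4],0,0],[[-0.7,-0.1,-0.4],0,0],[[-0.6,-0.1,-0.4],0,0]]'; python3 - <<'E'
from h import *
show()
E
```

```text
time_s: 22.08
ee_pos: [585.1, -226.3, 241.5]
ee_rot: [-176.2, -35.3, 5.5]
force: [31.3, 3.2, -14.8]
gripper_width: 18.3
t 22.07 p [ 585.1 -226.3  241.5] tilt 35.45 tilthead 12.1 jawhead -82.3 w 18.3 F [ 31.3   3.2 -14.8] q [-34.5  12.5 105.6  38.4  42.6  24.4]
```

```bash
python3 -m jog '[[[0,0,0],0,0],[[0,0,0],0,0.5],[[0,0,0],0,0.5],[[0,0,0],0,0.5],[[0,0,-2],0,0.5],[[0,0,-3],0,0.5],[[0,0,-4],0,0.5],[[0,0,-5],0,0.5],[[0,0,-5],0,0.5],[[0,0,0],0,0.5]]'; python3 - <<'E'
from h import *
show()
d=grab('scene','s11'); grab('top','t11')
h=cv2.cvtColor(d['color'],cv2.COLOR_RGB2HSV); m=((h[...,0]>4)&(h[...,0]<20)&(h[...,1]>150)&(h[...,2]>90)).astype(np.uint8)
k,l,s,ce=cv2.connectedComponentsWithStats(m)
print([(s[i].tolist(),ce[i].round(1).tolist()) for i in range(1,k) if s[i,4]>40])
for j in (0,40,45): print(j,proj(d,pose(FD,bar(-61)+[115-j,0,66])).round(1))
cv2.imwrite('pics/z11.png',cv2.resize(d['color'][140:290,110:310,::-1],None,fx=4,fy=4,interpolation=cv2.INTER_CUBIC))
E
```

```text
time_s: 23.32
ee_pos: [472.0, -249.5, 398.9]
ee_rot: [-176.2, -34.9, 5.6]
force: [0.4, -0.3, 0.1]
gripper_width: 45.7
t 23.32 p [ 472.  -249.5  398.9] tilt 35.05 tilthead 12.2 jawhead -82.2 w 45.7 F [ 0.4 -0.3  0.1] q [-46.    0.1  96.7  32.1  66.7  28.6]
[([536, 64, 24, 22, 377], [549.3, 73.8]), ([138, 181, 52, 40, 1146], [162.3, 199.8]), ([159, 216, 41, 17, 207], [184.9, 223.7]), ([336, 274, 25, 15, 117], [346.4, 283.6]), ([120, 340, 35, 80, 1508], [136.6, 379.3])]
0 [[195.9 233.5]]
40 [[192.8 219.7]]
45 [[192.4 218.1]]
```

View pics/z11.png

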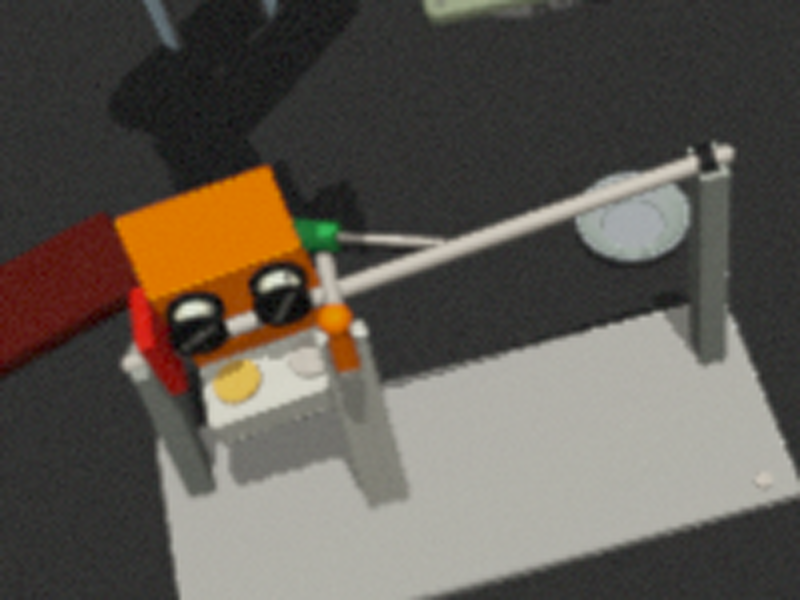

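The final picture shows the carrier against the red stop, the bolt across the bar behind it, and the knob ball at full-image (193.8,220). I'll check the bolt's travel numerically, by template shift, before handing in.

```bash
python3 - <<'E'
from h import *
a,d,b,t=load('s0'),load('s11'),load('t0'),load('t11')
def ball(im,x0,y0,x1,y1):
    c=im['color'][y0:y1,x0:x1].astype(float); m=((c[...,0]>215)&(c[...,1]>75)&(c[...,1]<160)&(c[...,2]<70)); ys,xs=np.nonzero(m); return (xs.mean()+x0,ys.min()+y0,ys[ys<ys.min()+6].mean()+y0,xs.min()+x0,xs.max()+x0,m.sum()) if m.any() else None
print(ball(a,188,225,206,245),ball(d,184,213,202,232))
for n,x,y,(A,D) in (('scene',189,227,(a,d)),('top',342,165,(b,t))):
    T=A['color'][y:y+13,x:x+13]; 
    S=D['color'][y-25:y+40,x-12:x+25]; r=cv2.matchTemplate(S,T,cv2.TM_CCOEFF_NORMED); _,v,_,l=cv2.minMaxLoc(r); print(n,'shift',l[0]-12,l[1]-25,round(v,2))
k=bar(-61)+[115,0,66]
for im in (a,b):
    for j in (40,45): print(j,(proj(im,pose(FD,k-[j,0,0]))-proj(im,pose(FD,k))).round(1))
h=cv2.cvtColor(d['color'],cv2.COLOR_RGB2HSV);h0=cv2.cvtColor(a['color'],cv2.COLOR_RGB2HSV)
for q in (h0,h):
    m=((q[...,0]>100)&(q[...,0]<125)&(q[...,1]>150)&(q[...,2]>60)); m[:140]=0;m[230:]=0;m[:,:360]=0;m[:,440:]=0; ys,xs=np.nonzero(m); print('blue',xs.mean(),ys.mean())
E
```

```text
(np.float64(196.21428571428572), np.int64(231), np.float64(233.5), np.int64(194), np.int64(199), np.int64(28)) (np.float64(193.04166666666666), np.int64(216), np.float64(218.66666666666666), np.int64(191), np.int64(195), np.int64(24))
scene shift -4 -16 0.74
top shift -10 11 0.25
40 [[ -3.1 -13.7]]
45 [[ -3.5 -15.4]]
40 [[ 0.2 13.7]]
45 [[ 0.2 15.4]]
blue 397.06277533039645 175.27312775330395
blue 397.06243154435924 175.22453450164292
```

```bash
python3 -c "
from h import *
job_done()"
```

```text
the job is handed in; nothing more can be done
```

The job is handed in at about 23 s of the 58 s allowed. The orange carrier is parked against the red stop, and the keeper bolt is home behind it. No verdict came back.

**What I did**
- **Turning the carrier:** I first nudged the standing orange carrier from about -14° to +8° yaw, so it could be hung in line with the sloping bar. The first attempt at this slipped and only got it to about -5°, so I repeated it.
- **Tilting the tool:** the moves only turn the tool about its own z, so it cannot be tilted directly. I pushed the arm against its reach limit until the tool leaned about 35°, then gripped the tab along its plate.
- **Hanging and release:** I hung the rollers on the raised half of the bar and opened the jaws. While seating the treads, one press reached about 57 N at the wrist (limit 120 N), so I backed off before letting go.
- **Keeper:** once the carrier had rolled down, I gripped the knob and drew the bolt toward the robot until it hit its end stop.

**Last checks**
- **Carrier:** the last picture shows it hanging on the bar against the red stop, with the bolt across the bar behind it.
- **Bolt travel:** the arm measured 45.7 mm, ending against a 31 N stop. The scene camera's shift of the knob ball (about -15 to -16 px) fits 44–45 mm. The top-camera match was too poor to use (score 0.25).
- **Blue carrier:** it shifted less than 0.1 px in the scene camera.
- **Gripper:** it was clear of everything, with close to zero force.
- **Not checked:** I did not measure the jar, wood, mouse, case or driver for movement. None was touched on purpose, and the parts of the scene I viewed looked undisturbed.

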